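Slide two serving boards out over the riser's edge

TASK

The two thin serving boards, one oblong and one round, lie flat on the low wooden riser, where nobody can get fingers under them. With the fingertips push each board, flat on the riser, towards the riser's long front edge (the one facing the robot) until it sticks out about 3 cm beyond that edge, the oblong one with its edge parallel to the riser's edge. Do not lift or tip the boards, and leave everything else, including the kitchen timer and the small wooden peg on the riser, as it is.

Things in the scene. Friction and masses are not known exactly. Their poses are not given: they have to be found in the camera images.
- riser: low dark wooden riser fixed to the table, 250 mm deep (its x) by 480 mm wide (its y), 50 mm high. Origin at the centre of its underside, z up; the top surface is at z = 50 mm. Its -x points to its front edge, the long edge nearest the robot, a straight line at x = -125 mm in its frame. It stands anywhere within some cm and turned up to 0.2 rad.
- oblong_board: thin pale plywood serving board, rectangular, 110 mm along its x by 130 mm along its y, 8 mm thick, 0.10 to 0.21 kg, loose, lying flat on the left or the right half of the riser, its x turned up to 0.25 rad from the riser's x. Origin at the centre of its underside, z up. Sticking out 30 mm means that its origin is 25 mm behind the front edge (x = -100 mm in the riser's frame). It slides with dry friction and stops when no longer pushed.
- round_board: thin pale plywood serving board, a disc 120 mm across, 8 mm thick, 0.10 to 0.21 kg, loose, lying flat on the other half of the riser. Origin at the centre of its underside, z up (its yaw means nothing). Sticking out 30 mm (at its foremost point) means that its origin is 30 mm behind the front edge (x = -95 mm in the riser's frame). It slides with dry friction and stops when no longer pushed.
- dial_timer: cream round kitchen timer, 61 mm across, 43 mm high, loose, on the riser midway between the two boards near the front edge; origin at the centre of its underside, z up. Leave it alone.
- yoghurt_pot: yoghurt pot, 72 mm across, 71 mm high, loose, on the table left of the riser; origin at the centre of its underside, z up. Leave it alone.
- tamper: brown wooden tamper, 53 mm across, 107 mm high, loose, on the table left of the riser; origin at the centre of its underside, z up. Leave it alone.
- small_tin: small food tin, 57 mm across, 72 mm high, loose, on the table to the right in front of the riser; origin at the centre of its underside, z up. Leave it alone.
- peg: wooden peg, 15 x 72 x 12 mm, loose, lying on the riser behind the timer, about parallel to the riser's x; origin at the centre of its underside, z up. Leave it alone.
Not all that is in view belongs to the job. Leave any green or purple look-alike of the round_board alone.

How it is judged:
At the end, for the whole second after the job is handed in: Both boards lie flat and at rest on the riser, each sticking out 20 to 40 mm beyond its front edge (the oblong one measured at its middle, the round one at its foremost point); the oblong board's edge is parallel to the riser's edge within 0.14 rad (8 degrees) (x of oblong_board in the frame of riser between -0.11 and -0.09 m and z of oblong_board in the frame of riser between 0.046 and 0.054 m and y of oblong_board in the frame of riser between -0.24 and 0.24 m and angle between each of oblong_board, round_board's own z axis and vertical below 0.05 rad and linear speed of each of oblong_board, round_board below 0.01 m/s and x of round_board in the frame of riser between -0.105 and -0.085 m and z of round_board in the frame of riser between 0.046 and 0.054 m and y of round_board in the frame of riser between -0.24 and 0.24 m and angle between the x axis of oblong_board and the x axis of riser, either way round below 0.14 rad); the robot touches nothing.
It fails at once if the oblong board is lifted or tipped up instead of being slid flat (z of oblong_board in the frame of riser above 0.062 m or angle between oblong_board's own z axis and vertical above 0.15 rad).
It fails at once if the round board is lifted or tipped up instead of being slid flat (z of round_board in the frame of riser above 0.062 m or angle between round_board's own z axis and vertical above 0.15 rad).
It fails at once if the timer is moved more than 15 mm or knocked over (distance of dial_timer from where it was at the start of the episode above 0.015 m or angle between dial_timer's own z axis and vertical above 0.3 rad).
It fails at once if the pot, the tamper, the tin or the peg is moved more than 15 mm or knocked over (distance of any of yoghurt_pot, tamper, small_tin, peg from where it was at the start of the episode above 0.015 m or angle between any of yoghurt_pot, tamper, small_tin, peg's own z axis and vertical above 0.3 rad).
It also fails if it takes over 54 s, if anything falls off the work surface, if the arm or the gripper's body presses on something with over 40 N, if the wrist force passes 120 N, or if a joint passes its speed limit or range.

ROBOT

A 7-joint arm with a two-finger parallel gripper is mounted at the origin on a cart in front of the work surface, level with it; the furniture and walls round the work are solid. World frame = base frame: x ahead of the robot, y to its left, z up, the work surface at z = 0. Lengths are in m, angles in rad, forces in N, time in s.
With the tool pointing down it reaches from about 0.4 to 0.85 m from the base axis. Payload 4.5 kg.
Tool frame: the origin (TCP) lies on the mounting face of the last link; the fingertips stand 166 mm ahead of it and the grasp point (between the pads) lies 147 mm ahead of it (r.tips_ahead is the distance from the TCP to the fingertips, in m); z points along the fingers, y is the line along which they close (so a half turn about z gives the same grasp; the last joint's range is limited). The gripper opens to 88 mm and grips with 3 to 60 N. Pads are 18 mm wide; open, the fingers measure 123 mm over their backs; the gripper's body (75 mm by 187 mm) begins 45 mm behind the grasp point.
Start: joints at [-1.073, 0.689, -0.195, 1.565, 0.157, 0.902, -0.215], TCP at [0.28, 0.559, 0.405] pointing down, gripper open.
Joint ranges: [-3.01, 3.01], [-0.46, 2.08], [-1.47, 1.51], [0.13, 2.56], [-1, 4.14], [0.04, 2.09], [-2.66, 2.66]. Speed limits (rad/s): [2.57, 2.57, 3.14, 3.14, 3.14, 3.14, 3.14].

INTERFACE

Orientations are given as a unit quaternion [w, x, y, z].
In Python, from rig import r, snapshot, job gives the robot as it stands.
- The arm moves only by the tool servo_tool, never from a script. Its arguments are lists of equal length, an entry for each row: "delta_pos": the shift along the tool's x, y, z normalised to -1 to 1, where 1 is 0.8 m, a list of three; "roll": the turn about the tool's z normalised to -1 to 1, where 1 is pi rad; "grip": the opening in per cent of the stroke, from 0 (shut) to 100 (fully open). In form: {"delta_pos": [[x, y, z], ...], "roll": [roll, ...], "grip": [grip, ...]}. A call has 1 to 8 rows; each row is the pose to reach, as a shift and turn from the pose commanded when the call began, along the tool's axes at that moment, turning the shorter way round; what a row does not reach only later rows make up. A row lasts 1/12 s, in which the tool goes at most 41.7 mm and 7.16 degrees, less where a joint would pass 70% of its speed; a pose out of reach is approached as far as the arm can. A call with a number of a shift or a turn outside -1 to 1 is refused whole. A call with a gripper value outside its range is refused whole. The fingers move at their own pace and stop on an object; "force" is the grip in N (left out, the last holds). Time passes only in rows, so rows that repeat a pose let the fingers close. It gives the time, the measured TCP pose, the force, the opening and the grip force at its end, in the units of the state.
- r.get_state(): the state, without advancing time (a new reading comes with each control period).
- snapshot(name): name is "scene" or "top" or "wrist"; returns a dict with "image" (400x640x3 uint8, red, green, blue), "fx", "fy", "cx", "cy" (pixels), "extrinsics" (4x4, takes a point from world to camera coordinates); the wrist camera has in their place "mount" (4x4, takes a point from camera to tool coordinates, whose origin is the TCP and whose axes are the flange's). Camera axes: x right, y up, looking along -z (the intrinsics and any distortion apply to the point x, -y, -z); pixel columns grow to the right and rows downward; lengths in m; the calibration is good to about 2 mm. A picture is of the moment at which its call begins: read the wrist's pose just before it. There is no depth.
- job.hand_in(): hands the job in; it is judged then, once.
The state is a dict: "time_s": time; "joint_positions": joint angles; "qd": joint speeds; "effort": joint torques, N m; "position": TCP position; "ee_rot": TCP orientation; "contact_force": force on the tool from outside, world axes, zero at the start; "moment": the same for the moment, N m; "finger_gap": finger opening in m; "gripper_force": force on a finger pad.
Only numpy, scipy, OpenCV 4.12 (cv2) and the standard library are available. Lean on these libraries where they do the work, as an engineer would, in place of code of your own. Each camera call takes 0.05 s, during which the arm holds its last target. There are 200 camera calls.

## Working session

There is one attempt and no reset: what is moved stays moved. The work goes in short steps, Python scripts to look and compute and a tool call to move; the robot and the scene stay as the last step left them, time stands still between calls to the robot, and variables do not carry over. Pictures are saved under pics/ and viewed, at most 10 in all, crops included, and the job is handed in when it is done.

Besides the shell and the picture viewer there is one more tool, called after "Call:" as name(argument=value, ...) on one line, values as JSON. servo_tool: Moves the arm, as the interface text tells. Its arguments: {"type":"object","properties":{"delta_pos":{"type":"array","items":{"type":"array","items":{"type":"number","minimum":-1,"maximum":1}}},"roll":{"type":"array","items":{"type":"number","minimum":-1,"maximum":1}},"grip":{"type":"array","items":{"type":"number"}},"force":{"type":"number"}},"required":["delta_pos","roll","grip"]}

```bash
mkdir -p pics; cat > h.py <<'E'
from rig import r, snapshot, job
import numpy as np, cv2
def save(n,f):
    s=snapshot(n); cv2.imwrite('pics/'+f,s['image'][:,:,::-1]); np.savez('pics/'+f+'.npz',**{k:v for k,v in s.items()}); return s
def load(f): return dict(np.load('pics/'+f+'.npz',allow_pickle=True))
def pix2w(s,uv,z):
    E=np.array(s['extrinsics']);R=E[:3,:3];t=E[:3,3];c=-R.T@t
    out=[]
    for u,v in uv:
        d=R.T@np.array([(u-s['cx'])/s['fx'],-(v-s['cy'])/s['fy'],-1.])
        out.append(c+d*(z-c[2])/d[2])
    return np.array(out)
def w2pix(s,P):
    E=np.array(s['extrinsics']);p=np.atleast_2d(P)@E[:3,:3].T+E[:3,3]
    return np.c_[s['cx']+s['fx']*p[:,0]/-p[:,2], s['cy']-s['fy']*p[:,1]/-p[:,2]]
E
python3 - <<'E'
from h import *
a=save('top','top0.png');b=save('scene','sc0.png')
print({k:v for k,v in a.items() if k!='image'})
s=r.get_state();print(s['time_s'],s['position'],s['ee_rot'],s['finger_gap'])
E
```

```text
{'fx': 387.36967041263944, 'fy': 387.36967041263944, 'cx': 317.95845844041213, 'cy': 192.85855319479802, 'extrinsics': array([[ 0.01427922, -0.99988532,  0.00504551, -0.02185692],
       [ 0.99325853,  0.01476477,  0.11497606, -0.47420516],
       [-0.11503737,  0.00336973,  0.99335545, -1.10114357],
       [ 0.        ,  0.        ,  0.        ,  1.        ]])}
0.1 [0.27948781 0.55872505 0.40400333] [-1.31032063e-04  2.29796966e-01  9.73238270e-01 -7.78900893e-04] 0.0881146384008467
```

```bash
python3 -c "
import cv2
a=cv2.imread('pics/top0.png');print(a.shape)"; ls
```

```text
(400, 640, 3)
h.py
pics
```

View pics/top0.png

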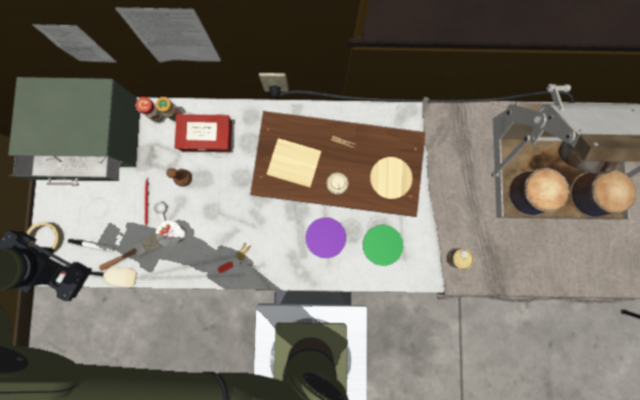

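View pics/sc0.png

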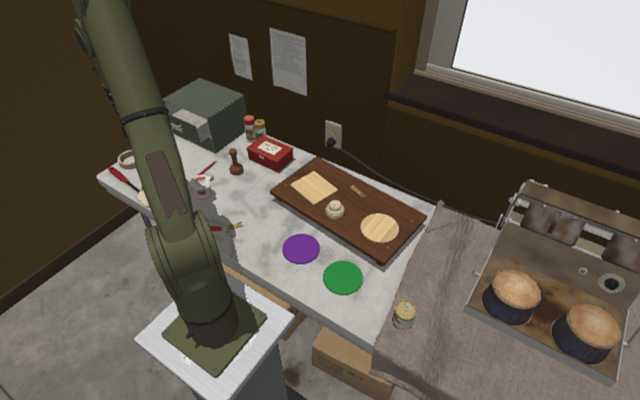

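The top view shows the riser with corners near (262,112), (426,130), (418,216) and (251,197). On it are the oblong board (294,163), a pale disc (391,178), the timer (337,183) and the peg (343,141). There are three discs: the pale one on the riser (391,178), purple (326,238) and green (383,245). The pale plywood one on the riser fits the description. I'll measure and confirm in one crop.

```bash
cat > meas.py <<'E'
from h import *
def fitriser(s, guess=None):
    im=s['image'].astype(int)
    sub=np.zeros(im.shape[:2],np.uint8); sub[100:225,235:440]=1
    # dark brown = riser; holes filled through convex hull of largest component
    m=((im.sum(2)<330)&(im[:,:,0]-im[:,:,2]>18)).astype(np.uint8)*sub
    n,l,st,_=cv2.connectedComponentsWithStats(m); k=1+np.argmax(st[1:,4])
    return (l==k).astype(np.uint8)
def boards(s,region):
    im=s['image'].astype(int)
    m=((im[:,:,0]>190)&(im[:,:,0]-im[:,:,2]>35)).astype(np.uint8)
    u0,v0,u1,v1=region; q=np.zeros_like(m); q[v0:v1,u0:u1]=m[v0:v1,u0:u1]
    n,l,st,c=cv2.connectedComponentsWithStats(q); o=[]
    for k in range(1,n):
        if st[k,4]>60: o.append((st[k],c[k],(l==k).astype(np.uint8)))
    return o
def cont(m):
    return max(cv2.findContours(m,cv2.RETR_EXTERNAL,cv2.CHAIN_APPROX_NONE)[0],key=len)[:,0,:].astype(float)
E
python3 - <<'E'
from meas import *
s=load('top0.png'); 
m=fitriser(s); w=pix2w(s,cont(m),0.05)[:,:2].astype(np.float32)
print('riser rect',cv2.minAreaRect(w*1000))
for st,c,mm in boards(s,(240,105,435,225)):
    w=pix2w(s,cont(mm),0.058)[:,:2].astype(np.float32)
    print(st,c,cv2.minAreaRect(w*1000))
crop=cv2.resize(s['image'][100:225,240:440,::-1],None,fx=4,fy=4,interpolation=cv2.INTER_CUBIC)
cv2.imwrite('pics/crop0.png',crop)
E
```

```text
riser rect ((559.5636596679688, -73.04376220703125), (477.76885986328125, 247.70193481445312), 83.38615417480469)
[ 267  139   54   48 1718] [293.52444703 162.27357392] ((558.2886962890625, 56.28941345214844), (130.24868774414062, 109.73052978515625), 74.18284606933594)
[ 370  157   42   42 1361] [390.79720794 177.41072741] ((519.1851196289062, -221.6095733642578), (116.39409637451172, 116.95011138916016), 45.26463317871094)
[328 174  19  19 257] [336.91828794 183.25680934] ((500.0232849121094, -68.600341796875), (51.742103576660156, 51.24768829345703), 0.6473821997642517)
```

View pics/crop0.png

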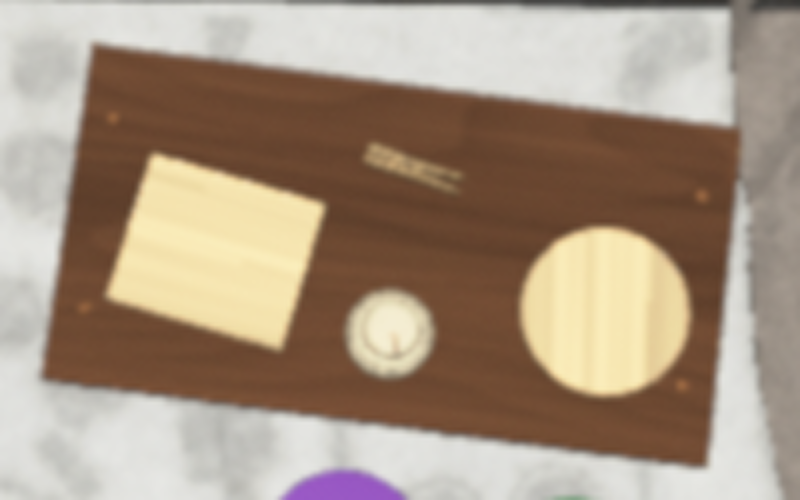

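The crop confirms the pale plywood disc is on the riser's right half and the oblong board is on the left. The peg is at crop (363–462, 140–190). Next I'll work out the first approach.

```bash
cat > plan.py <<'E'
from h import *
C=np.array([.5596,-.0730]); YAW=np.deg2rad(83.386-90)
Rr=np.array([[np.cos(YAW),-np.sin(YAW)],[np.sin(YAW),np.cos(YAW)]])
def to_r(p): return (np.asarray(p)[...,:2]-C)@Rr
def to_w(p): return np.asarray(p)@Rr.T+C
from scipy.spatial.transform import Rotation as Ro
def state():
    s=r.get_state(); q=s['ee_rot']; return s,Ro.from_quat([q[1],q[2],q[3],q[0]]).as_matrix()
def go(xr,yr,tipz,yaw_extra=0):
    s,M=state(); w=to_w([xr,yr]); T=np.array([w[0],w[1],tipz+r.tips_ahead])
    d=M.T@(T-np.array(s['position']))/.8
    yd=Rr@np.array([-np.sin(yaw_extra),np.cos(yaw_extra)])
    a=M.T@np.array([yd[0],yd[1],0]); ang=np.arctan2(-a[0],a[1]); ang=(ang+np.pi/2)%np.pi-np.pi/2
    print('t',round(s['time_s'],2),'tip_r',to_r(s['position']).round(4),'tipz',round(s['position'][2]-r.tips_ahead,4),'gap',round(s['finger_gap'],4),'F',np.round(s['contact_force'],1))
    print('delta',d.round(4),'roll',round(ang/np.pi,4))
E
python3 - <<'E'
from plan import *
s=load('top0.png')
for n,uv,z in [('peg',[(331,137),(355.5,147.5)],.062),('obl',[(293.5,162.3)],.058)]: print(n,to_r(pix2w(s,uv,z)).round(4))
print(to_r([[.5583,.0563],[.5192,-.2216]]).round(4))
go(.075,.130,.15)
E
```

```text
peg [[ 0.0698  0.0313]
 [ 0.0484 -0.0422]]
obl [[-0.0167  0.1283]]
[[-0.0162  0.1283]
 [-0.023  -0.1523]]
t 0.1 tip_r [-0.351   0.5953] tipz 0.238 gap 0.0881 F [0.9 0.  0.2]
delta [-0.699  -0.3647  0.1107] roll -0.1109
```

Call:
servo_tool(delta_pos=[[-0.7,-0.365,0.05],[-0.7,-0.365,0.05],[-0.7,-0.365,0.05],[-0.7,-0.365,0.05],[-0.7,-0.365,0.05],[-0.7,-0.365,0.05],[-0.7,-0.365,0.05],[-0.7,-0.365,0.05]], roll=[-0.111,-0.111,-0.111,-0.111,-0.111,-0.111,-0.111,-0.111], grip=[90,90,90,90,90,90,90,90])

```text
time_s: 0.77
position: [0.4754, 0.2875, 0.3833]
ee_rot: [-0.0, 0.057, 0.998, -0.0]
contact_force: [0.0, 0.2, -0.2]
finger_gap: 0.0793
gripper_force: 0.0
```

```bash
python3 -c "
from plan import *
go(.075,.13,.15)"
```

```text
t 0.77 tip_r [-0.1252  0.3484] tipz 0.2173 gap 0.0793 F [ 0.   0.2 -0.2]
delta [-0.2501 -0.2731  0.0841] roll 0.0002
```

Call:
servo_tool(delta_pos=[[-0.25,-0.273,0.08],[-0.25,-0.273,0.08],[-0.25,-0.273,0.08],[-0.25,-0.273,0.08],[-0.25,-0.273,0.08],[-0.25,-0.273,0.08],[-0.25,-0.273,0.08],[-0.25,-0.273,0.08]], roll=[0,0,0,0,0,0,0,0], grip=[90,90,90,90,90,90,90,90])

```text
time_s: 1.43
position: [0.6507, 0.0409, 0.3173]
ee_rot: [0.0, 0.062, 0.998, -0.003]
contact_force: [-0.1, -2.0, -0.9]
finger_gap: 0.0792
gripper_force: 0.0
```

```bash
python3 -c "
from plan import *
go(.078,.13,.054); s=save('wrist','w1.png'); np.set_printoptions(suppress=True); print(s['mount'])"
```

```text
t 1.43 tip_r [0.0774 0.1237] tipz 0.1513 gap 0.0792 F [-0.1 -2.  -0.9]
delta [-0.0006  0.0087  0.1216] roll -0.003
[[-0.00013306  0.94819111  0.3177005   0.08159217]
 [ 0.99999982 -0.00005915  0.00059536 -0.00089139]
 [ 0.00058331  0.31770053 -0.94819093  0.01971498]
 [ 0.          0.          0.          1.        ]]
```

View pics/w1.png

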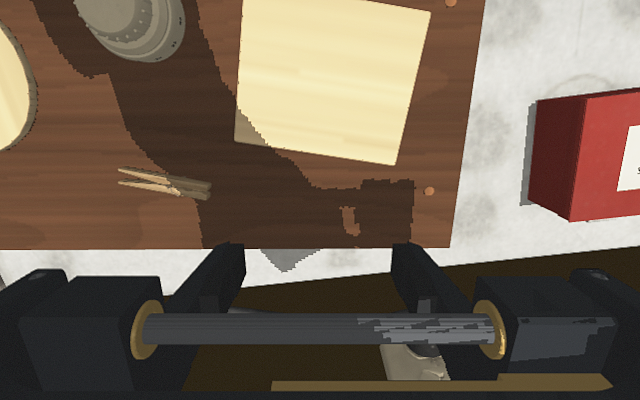

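The wrist view shows the oblong board's rear edge from (235,142) to (395,165). The fingers stand clear behind it, and the peg at (165,185) is off to the side, so I'll descend.

Call:
servo_tool(delta_pos=[[0,0.007,0.03],[0,0.007,0.06],[0,0.007,0.09],[0,0.007,0.11],[0,0.007,0.115],[0,0.007,0.115],[0,0.007,0.115]], roll=[-0.003,-0.003,-0.003,-0.003,-0.003,-0.003,-0.003], grip=[90,90,90,90,90,90,90])

```text
time_s: 2.07
position: [0.6489, 0.0559, 0.2283]
ee_rot: [0.0, 0.052, 0.999, 0.0]
contact_force: [-0.4, 0.4, 1.1]
finger_gap: 0.0794
gripper_force: 0.0
```

```bash
python3 -c "
from plan import *
go(.078,.13,.053)"
```

```text
t 2.07 tip_r [0.0739 0.1383] tipz 0.0623 gap 0.0794 F [-0.4  0.4  1.1]
delta [-0.005  -0.0104  0.0116] roll 0.0033
```

Call:
servo_tool(delta_pos=[[-0.004,-0.009,0.003],[-0.004,-0.009,0.006],[-0.004,-0.009,0.008],[-0.004,-0.009,0.008],[-0.004,-0.009,0.008]], roll=[0.003,0.003,0.003,0.003,0.003], grip=[90,90,90,90,90])

```text
time_s: 2.48
position: [0.6513, 0.0477, 0.2215]
ee_rot: [0.0, 0.058, 0.998, 0.0]
contact_force: [-0.1, -0.4, 0.6]
finger_gap: 0.0793
gripper_force: 0.0
```

```bash
python3 -c "
from plan import *
go(-.036,.13,.053)"
```

```text
t 2.48 tip_r [0.0772 0.1304] tipz 0.0555 gap 0.0793 F [-0.1 -0.4  0.6]
delta [ 0.1415 -0.0005  0.0031] roll 0.0001
```

Call:
servo_tool(delta_pos=[[0.0,0,0.003],[0.008,0,0.003],[0.016,0,0.003],[0.024,0,0.003],[0.032,0,0.003],[0.04,0,0.003],[0.048,0,0.003],[0.056,0,0.003]], roll=[0,0,0,0,0,0,0,0], grip=[90,90,90,90,90,90,90,90])

```text
time_s: 3.15
position: [0.6062, 0.053, 0.219]
ee_rot: [0.0, 0.057, 0.998, 0.0]
contact_force: [0.9, -0.5, -0.5]
finger_gap: 0.0794
gripper_force: 0.5
```

```bash
python3 -c "
from plan import *
go(-.02,.13,.053); save('wrist','w2.png')"
```

```text
t 3.15 tip_r [0.0318 0.1305] tipz 0.053 gap 0.0794 F [ 0.9 -0.5 -0.5]
delta [ 0.0647 -0.0006  0.    ] roll 0.0002
```

View pics/w2.png

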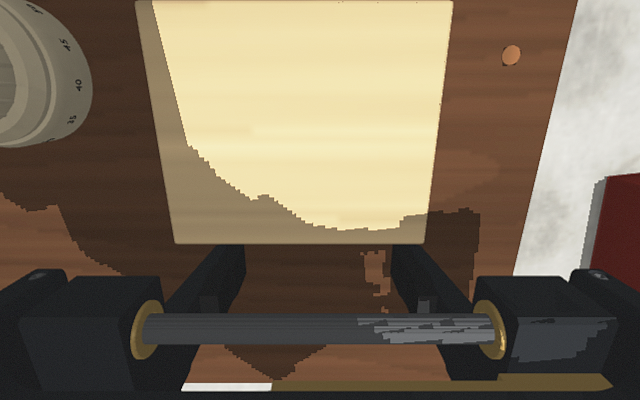

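The board's back edge, row 243 from (175) to (425), now sits square against both fingers, flat and aligned. I'll keep pushing.

Call:
servo_tool(delta_pos=[[0.008,0,0],[0.016,0,0],[0.024,0,0],[0.032,0,0],[0.04,0,0],[0.048,0,0],[0.056,0,0],[0.06,0,0]], roll=[0,0,0,0,0,0,0,0], grip=[90,90,90,90,90,90,90,90])

```text
time_s: 3.87
position: [0.5581, 0.0585, 0.2189]
ee_rot: [-0.0, 0.057, 0.998, -0.0]
contact_force: [0.8, -0.8, -0.1]
finger_gap: 0.0799
gripper_force: 0.7
```

```bash
python3 - <<'E'
from plan import *
go(-.036,.13,.053)
s=save('top','top1.png')
cv2.imwrite('pics/crop1.png',cv2.resize(s['image'][100:225,240:440,::-1],None,fx=4,fy=4,interpolation=cv2.INTER_CUBIC))
E
```

```text
t 3.87 tip_r [-0.0167  0.1304] tipz 0.0529 gap 0.0799 F [ 0.8 -0.8 -0.1]
delta [ 0.0242 -0.0005 -0.0001] roll 0.0003
```

View pics/crop1.png

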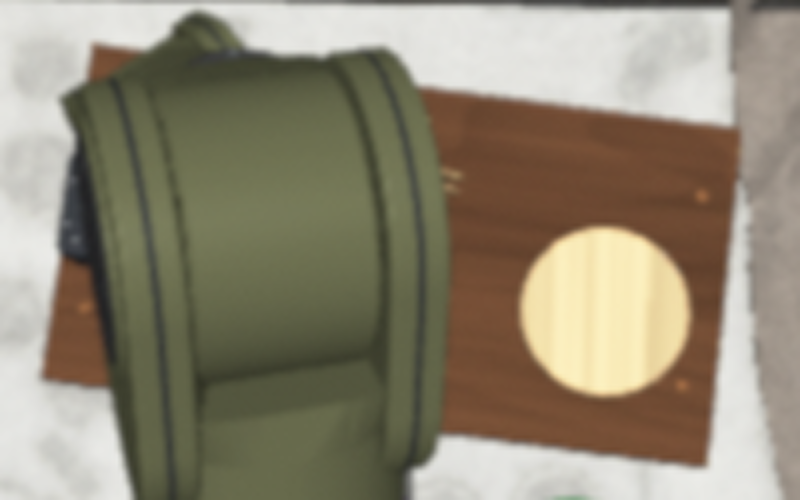

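The arm hides the board in the top view, so I'll locate its back edge relative to the tool from wrist picture w2.

```bash
cat >> plan.py <<'E'
def wr(s,uv,z,pos,M):
    m=np.array(s['mount']); o=[]
    for u,v in uv:
        d=M@m[:3,:3]@np.array([(u-s['cx'])/s['fx'],-(v-s['cy'])/s['fy'],-1.]); c=M@m[:3,3]+pos
        o.append(c+d*(z-c[2])/d[2])
    return np.array(o)
E
python3 - <<'E'
from plan import *
s0,M=state(); s=load('w2.png'); print([k for k in s])
p=wr(s,[(175,243),(425,243),(300,243)],.058,np.array([.6062,.053,.219]),M); print(to_r(p).round(4))
s=save('wrist','w3.png'); im=s['image'].astype(int); print(im[225:262:3,300])
E
```

```text
['image', 'fx', 'fy', 'cx', 'cy', 'mount']
[[0.0214 0.0557]
 [0.0212 0.1847]
 [0.0213 0.1202]]
[[147 128  98]
 [149 128  98]
 [149 131  99]
 [150 131 100]
 [152 133 101]
 [156 136 102]
 [130 113  86]
 [ 70  48  34]
 [ 72  52  40]
 [ 70  48  35]
 [ 70  52  40]
 [ 70  51  40]
 [ 70  50  39]]
```

Call:
servo_tool(delta_pos=[[0.006,0,0],[0.012,0,0],[0.018,0,0],[0.022,0,0],[0.022,0,0],[0.022,0,0]], roll=[0,0,0,0,0,0], grip=[90,90,90,90,90,90])

```text
time_s: 4.47
position: [0.5412, 0.0604, 0.2188]
ee_rot: [-0.0, 0.057, 0.998, -0.0]
contact_force: [-1.0, -0.5, 0.4]
finger_gap: 0.0791
gripper_force: 0.0
```

Call:
servo_tool(delta_pos=[[-0.01,0,0],[-0.02,0,0],[-0.02,0,-0.05],[-0.02,0,-0.1],[-0.02,0,-0.14],[-0.02,0,-0.14],[-0.02,0,-0.14],[-0.02,0,-0.14]], roll=[0,0,0,0,0,0,0,0], grip=[90,90,90,90,90,90,90,90])

```text
time_s: 5.13
position: [0.5578, 0.058, 0.3305]
ee_rot: [-0.0, 0.058, 0.998, -0.0]
contact_force: [-0.1, 0.1, -0.7]
finger_gap: 0.0793
gripper_force: 0.0
```

```bash
python3 - <<'E'
from plan import *
go(.065,-.152,.165)
E
```

```text
t 5.13 tip_r [-0.0169  0.1299] tipz 0.1645 gap 0.0793 F [-0.1  0.1 -0.7]
delta [-0.1025 -0.3524 -0.0006] roll -0.0001
```

Call:
servo_tool(delta_pos=[[-0.102,-0.352,0],[-0.102,-0.352,0],[-0.102,-0.352,0],[-0.102,-0.352,0],[-0.102,-0.352,0],[-0.102,-0.352,0],[-0.102,-0.352,0],[-0.102,-0.352,0]], roll=[0,0,0,0,0,0,0,0], grip=[45,45,45,45,45,45,45,45])

```text
time_s: 5.8
position: [0.6048, -0.2422, 0.3281]
ee_rot: [-0.001, 0.064, 0.998, -0.004]
contact_force: [-0.7, -1.7, -0.2]
finger_gap: 0.0396
gripper_force: 0.0
```

```bash
python3 - <<'E'
from plan import *
go(.065,-.152,.055)
from meas import *
s=save('top','top2.png')
for st,c,mm in boards(s,(240,105,435,225)):
    w=pix2w(s,cont(mm),0.058)[:,:2].astype(np.float32); q=cv2.minAreaRect(w*1000); print(st,q,to_r(np.array(q[0])/1000).round(4))
E
```

```text
t 5.8 tip_r [ 0.0644 -0.1628] tipz 0.1621 gap 0.0396 F [-0.7 -1.7 -0.2]
delta [-0.0008  0.0146  0.1338] roll -0.0041
[370 157  29  42 964] ((518.6018676757812, -202.34658813476562), (79.91390991210938, 118.68222045898438), 89.4558334350586) [-0.0258 -0.1332]
[ 268  170   50   44 1797] ((474.21588134765625, 57.76565170288086), (131.988037109375, 111.140625), 83.1794662475586) [-0.0999  0.1201]
[327 173  21  21 224] ((500.06219482421875, -68.57624053955078), (56.421478271484375, 56.8428840637207), 45.81877517700195) [-0.0597 -0.0025]
```

The oblong board is at riser x = -0.0999 m and parallel within 0.2°. Now I'll descend behind the round board.

Call:
servo_tool(delta_pos=[[0,0.008,0.04],[0,0.008,0.08],[0,0.008,0.11],[0,0.008,0.125],[0,0.008,0.125],[0,0.008,0.125],[0,0.008,0.125]], roll=[-0.004,-0.004,-0.004,-0.004,-0.004,-0.004,-0.004], grip=[45,45,45,45,45,45,45])

```text
time_s: 6.43
position: [0.6077, -0.2239, 0.232]
ee_rot: [0.001, 0.051, 0.999, 0.0]
contact_force: [1.0, -0.6, 0.5]
finger_gap: 0.0397
gripper_force: 0.0
```

```bash
python3 - <<'E'
from plan import *
go(.065,-.152,.053)
E
```

```text
t 6.43 tip_r [ 0.0652 -0.1443] tipz 0.066 gap 0.0397 F [ 1.  -0.6  0.5]
delta [ 0.0004 -0.0096  0.0162] roll 0.0043
```

Call:
servo_tool(delta_pos=[[0,-0.009,0.004],[0,-0.009,0.008],[0,-0.009,0.012],[0,-0.009,0.013],[0,-0.009,0.013],[0,-0.009,0.013]], roll=[0.004,0.004,0.004,0.004,0.004,0.004], grip=[45,45,45,45,45,45])

```text
time_s: 6.93
position: [0.6062, -0.2313, 0.2205]
ee_rot: [0.0, 0.057, 0.998, 0.0]
contact_force: [0.2, 1.0, -0.5]
finger_gap: 0.0398
gripper_force: 0.0
```

```bash
python3 - <<'E'
from plan import *
go(-.01,-.152,.053)
E
```

```text
t 6.93 tip_r [ 0.0646 -0.1519] tipz 0.0545 gap 0.0398 F [ 0.2  1.  -0.5]
delta [ 0.0932 -0.0001  0.0018] roll 0.0002
```

Call:
servo_tool(delta_pos=[[0.007,0,0.002],[0.014,0,0.002],[0.021,0,0.002],[0.028,0,0.002],[0.035,0,0.002],[0.042,0,0.002],[0.049,0,0.002],[0.056,0,0.002]], roll=[0,0,0,0,0,0,0,0], grip=[45,45,45,45,45,45,45,45])

```text
time_s: 7.6
position: [0.5612, -0.2262, 0.2189]
ee_rot: [0.0, 0.058, 0.998, 0.0]
contact_force: [0.8, -0.5, -0.2]
finger_gap: 0.0399
gripper_force: 0.4
```

Call:
servo_tool(delta_pos=[[0.007,0,0],[0.014,0,0],[0.021,0,0],[0.028,0,0],[0.035,0,0],[0.042,0,0],[0.044,0,0],[0.044,0,0]], roll=[0,0,0,0,0,0,0,0], grip=[45,45,45,45,45,45,45,45])

```text
time_s: 8.27
position: [0.5261, -0.2222, 0.2188]
ee_rot: [-0.001, 0.057, 0.998, -0.0]
contact_force: [-0.3, 0.3, 0.1]
finger_gap: 0.0398
gripper_force: 0.0
```

```bash
python3 - <<'E'
from plan import *
go(-.028,-.152,.053); save('wrist','w4.png')
E
```

```text
t 8.27 tip_r [-0.0161 -0.1521] tipz 0.0528 gap 0.0398 F [-0.3  0.3  0.1]
delta [ 0.0149  0.0001 -0.0002] roll 0.0001
```

View pics/w4.png

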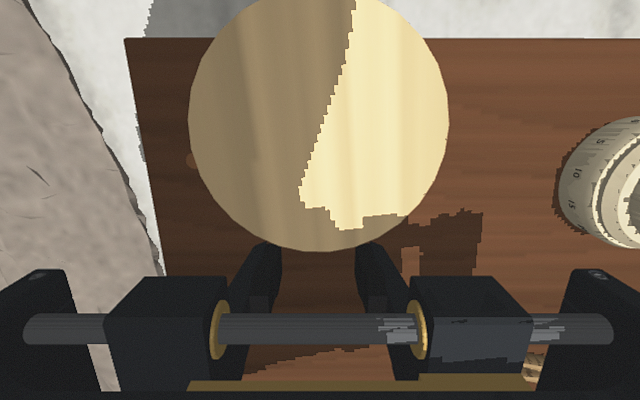

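The disc is cradled by both fingers with its rearmost point at (318,251), and it already sticks out past the riser's front edge at row 38.

```bash
python3 - <<'E'
from plan import *
s0,M=state(); s=load('w4.png')
p=to_r(wr(s,[(318,251.5),(188,120),(449,120)],.058,np.array(s0['position']),M)); print(p.round(4)); print('centre x',p[0,0]-.06,'edge',to_r(wr(s,[(150,38),(550,38)],.05,np.array(s0['position']),M)))
E
```

```text
[[-0.0213 -0.153 ]
 [-0.0877 -0.2117]
 [-0.0877 -0.094 ]]
centre x -0.08132947517222437 edge [[-0.12214933 -0.22699616]
 [-0.12216008 -0.05103103]]
```

Call:
servo_tool(delta_pos=[[0.005,0,0],[0.01,0,0],[0.016,0,0],[0.016,0,0],[0.016,0,0]], roll=[0,0,0,0,0], grip=[45,45,45,45,45])

```text
time_s: 8.73
position: [0.5135, -0.2207, 0.2187]
ee_rot: [-0.001, 0.058, 0.998, 0.0]
contact_force: [0.5, -0.3, 0.0]
finger_gap: 0.0395
gripper_force: 0.0
```

Call:
servo_tool(delta_pos=[[-0.01,0,0],[-0.03,0,0],[-0.05,0,-0.05],[-0.07,0,-0.1],[-0.1,0,-0.15],[-0.1,0,-0.15],[-0.1,0,-0.15],[-0.1,0,-0.15]], roll=[0,0,0,0,0,0,0,0], grip=[45,45,45,45,45,45,45,45])

```text
time_s: 9.4
position: [0.5932, -0.23, 0.3383]
ee_rot: [-0.001, 0.058, 0.998, 0.0]
contact_force: [-0.1, -0.6, -0.1]
finger_gap: 0.0398
gripper_force: 0.0
```

Call:
servo_tool(delta_pos=[[0,0.3,-0.1],[0,0.3,-0.1],[0,0.3,-0.1],[0,0.3,-0.1],[0,0.3,-0.1],[0,0.3,-0.1],[0,0.3,-0.1],[0,0.3,-0.1]], roll=[0,0,0,0,0,0,0,0], grip=[45,45,45,45,45,45,45,45])

```text
time_s: 10.07
position: [0.6202, 0.0122, 0.4176]
ee_rot: [-0.001, 0.054, 0.999, 0.001]
contact_force: [1.0, -0.7, -1.0]
finger_gap: 0.0399
gripper_force: 0.0
```

Call:
servo_tool(delta_pos=[[0,0.3,0],[0,0.3,0],[0,0.3,0],[0,0.3,0],[0,0.3,0],[0,0.3,0],[0,0.3,0],[0,0.3,0]], roll=[0,0,0,0,0,0,0,0], grip=[45,45,45,45,45,45,45,45])

```text
time_s: 10.73
position: [0.648, 0.2471, 0.4159]
ee_rot: [-0.002, 0.057, 0.998, -0.001]
contact_force: [0.6, -0.6, -0.2]
finger_gap: 0.0396
gripper_force: 0.0
```

```bash
python3 - <<'E'
from meas import *
from plan import *
s=save('top','top3.png')
for st,c,mm in boards(s,(240,105,435,232)):
    w=pix2w(s,cont(mm),0.058)[:,:2].astype(np.float32); q=cv2.minAreaRect(w*1000); print(st,q,to_r(np.array(q[0])/1000).round(4))
cv2.imwrite('pics/crop3.png',cv2.resize(s['image'][100:240,240:440,::-1],None,fx=4,fy=4,interpolation=cv2.INTER_CUBIC))
E
```

```text
[327 173  21  21 221] ((500.06219482421875, -68.57624053955078), (56.421478271484375, 56.8428840637207), 45.81877517700195) [-0.0597 -0.0025]
[303 174  15   8  65] ((515.4195556640625, 8.347644805908203), (41.52107238769531, 17.49883460998535), 82.63776397705078) [-0.0533  0.0757]
[ 367  181   43   43 1424] ((446.8279724121094, -213.3646240234375), (117.12594604492188, 119.63447570800781), 45.39031982421875) [-0.0959 -0.1524]
```

View pics/crop3.png

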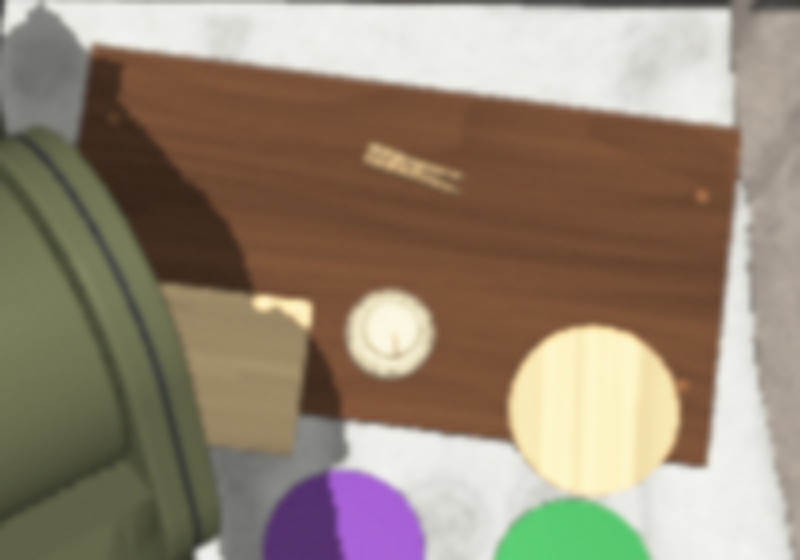

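The crop shows both boards overhanging the front edge: the round one at x = -0.096 m and the oblong one, partly hidden by the arm, measured earlier at -0.100 m. The timer and peg haven't moved, and the arm is clear of everything.

```bash
python3 -c "
from h import *
print(job.hand_in())"
```

```text
the job is handed in; nothing more can be done
None
```

I pushed both boards to about 3 cm beyond the riser's front edge (oblong about 30 mm and parallel within 0.2°, round about 31 mm), left the timer and peg where they were, and handed the job in; no verdict came back.

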